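# Snap the bracelet T-bar into its display stand

### The job

Assemble the bracelet display: take the T-bar from its wooden block, squeeze its spring button flush so that the post can slide down into the square tube of the stand, and push the post on down until the button pops out through the hole in the tube. Work gently, never force the parts, leave the other things on the table where they are, and let go at the end.

Things in the scene. Friction and masses are not known exactly. Their poses are not given: they have to be found in the camera images.
- tbar: Loose bracelet T-bar, about 0.2 kg, upright in the block. Square aluminium post 26 x 26 mm, 100 mm tall, lowest 8 mm tapered to 17 mm; on top a round dark wooden crossbar, 24 mm thick, 140 mm long along the body's y, its top 118 mm above the origin. Origin: centre of the post's lower end; z up along the post. The spring button is in the middle of the post's +x face.
- latch (a joint): Travel of the spring button into the post, m: 0 = out (6 mm proud), 0.006 = flush. Spring 3 N at first, 7.5 N when flush. Its edges are square: the tube's rim does not push it in, a finger must, by pinching the post across it. A fingertip on only the upper half of the button leaves the lower half free to enter the tube; then the tube's wall keeps the button in when the fingers let go.
- button_face (a point): Centre of the outer face of the spring button, a dark steel block 12 mm wide, 14 mm tall (35 to 49 mm above the post's lower end, centre at 42 mm); 19 mm from the post's axis when out, 13 mm when flush. Frame parallel to the T-bar's.
- stand: Stand screwed to the table: wooden foot 130 x 120 x 12 mm, dark collar 48 mm square up to 42 mm, and clamped in it an upright square steel tube, outside 36, inside 29 mm (1.5 mm play each side of the post). The tube's height differs each time and is not measured: rim 92 to 122 mm above the table; see or feel it. Origin: centre of the foot's underside, on the tube's axis; z up.
- block: Fixed wooden block, 90 x 90 x 30 mm, origin at the centre of its underside. A square recess in the middle of its top, 30 x 30 mm and 22 mm deep, holds the foot of the T-bar with its x axis along the block's x axis; the post's lower end stands 8 mm above the table.
- tray: Bystander: clear open bead tray, 100 x 150 x 30 mm, origin under its centre.
- spool: Bystander: copper wire spool, 60 mm in diameter, 26 mm high, lying flat, origin under its centre.
- jar: Bystander: small jar, 64 mm in diameter, 75 mm high, origin under its centre.
- board: Bystander: wooden board, 140 x 100 x 18 mm, with a brooch on it, origin under its centre.
- button_hole_side (a point): Point on the table in front of the tube wall with the button's hole: the +x wall of the stand, 65 mm from the tube's axis, at the foot's edge; the T-bar's x axis must lie along the stand's. Hole 16 mm wide, 18 mm tall, centre 30 mm below the rim, so the post goes in 72 mm deep; pushed further, the button stops on the hole's lower edge.
Things that resemble listed ones, but are neither listed nor needed, are in the scene too. Of the things like the stand, leave any that is purple; of the rest the larger one is meant. Leave any green look-alike of the tbar alone.

How it is judged:
On the way:
1. the post's foot is in the tube and its button is pressed in (at least 2 mm), lower end below 80 mm and within 6 mm of the tube's axis (value of joint latch above 0.002 m and horizontal distance between tbar and stand below 0.006 m and height (world z) of tbar below 0.08 m), for 0.05 s.
At the end, for the whole second after the job is handed in: the post is down in the tube (lower end 14 to 56 mm above the table, 6 mm or less from the tube's axis, turned like the stand within 9 degrees, upright within 5), the button has sprung out through the hole (under 2 mm pressed in), the T-bar is at rest and released (value of joint latch below 0.002 m and horizontal distance between tbar and stand below 0.006 m and height (world z) of tbar between 0.014 and 0.056 m and angle between the x axis of tbar and the x axis of stand, either way round below 0.15 rad and angle between tbar's own z axis and vertical below 0.09 rad and linear speed of tbar below 0.02 m/s and contact force between the fingers and tbar below 0.1 N); the robot touches nothing.
It fails at once if the stand is pushed, by the T-bar or by the robot, with more than 40 N (contact force between stand and anything else above 40 N).
It fails at once if a bystander (tray, spool, jar or board) is moved by more than 30 mm (distance of any of tray, spool, jar, board from where it was at the start of the episode above 0.03 m).
It also fails if it takes over 61 s, if anything falls off the work surface, if the arm or the gripper's body presses on something with over 40 N, if the wrist force passes 120 N, or if a joint passes its speed limit or range.

### The arm

A 7-joint arm with a two-finger parallel gripper is mounted at the origin on the work surface. World frame = base frame: x ahead of the robot, y to its left, z up, the work surface at z = 0. Lengths are in m, angles in rad, forces in N, time in s.
With the tool pointing down it reaches from about 0.425 to 0.925 m from the base axis. Payload 6.8 kg.
Tool frame: the origin (TCP) lies between the finger pads; the fingertips stand arm.nose_length ahead of it and the grasp point (between the pads) lies 11 mm behind it (arm.nose_length is the distance from the TCP to the fingertips, in m); x points along the fingers, z is the direction in which the jaws open and shut, and the axes are right-handed (so a half turn about x gives the same grasp; the last joint's range is limited). The gripper opens to 85 mm and grips with 20 to 120 N. Pads are 22 mm wide; open, the fingers measure 114 mm over their backs; the gripper's body (76 mm by 85 mm) begins 54 mm behind the grasp point. The pads swing forward as they close: fully open they stand 13 mm farther back than shut.
Start: joints at [-1.26, 0.477, 0.022, 1.555, -0.011, 1.109, -0.083], TCP at [0.274, 0.617, 0.239] pointing down, gripper open.
Joint ranges: [-2.96, 2.96], [-0.34, 2.1], [-1.41, 1.46], [0.24, 2.44], [-1.37, 4.51], [0.17, 1.92], [-2.96, 2.96]. Speed limits (rad/s): [2.39, 2.39, 3.14, 3.14, 3.14, 3.14, 3.14].

### API

Orientations are given as a unit quaternion [w, x, y, z].
In Python, from plant import sensors, camera, job_done, spotter, arm gives the robot as it stands.
- The arm moves only by the tool apply_moves, never from a script. Its argument "series" is a list that holds one entry, the list of rows, each a list of 5 numbers: the opening, from 0 (shut) to 1 (fully open), then the shift along the tool's x, y, z in units of 40 mm (1.0 is 40 mm), then the turn about the tool's x in units of 10 degrees (1.0 is 10 degrees). A call has 1 to 20 rows; each row shifts and turns the commanded pose from where the row before left it, along the tool's axes as they then stand; what a row does not reach is not made up. A row lasts 1/8 s, in which the tool goes at most 62.5 mm and 10.7 degrees, less where a joint would pass 70% of its speed; a pose out of reach is approached as far as the arm can. A call is refused whole if a number of a shift passes 1 or a number of a turn 1, either way. A call with a gripper value outside its range is refused whole. The fingers move at their own pace and stop on an object; "force" is the grip in N (left out, the last holds). Time passes only in rows, so rows that do not move let the fingers close. It gives the time, the measured TCP pose, the force and the opening at its end, in the units of the state.
- sensors.get_obs(): the state, without advancing time (a new reading comes with each control period).
- camera(name): name is "scene" or "top"; returns a dict with "frame" (420x560x3 uint8, blue, green, red), "z_map" (420x560 float32, m along the optical axis (not along the pixel's ray), 0 where there is no reading), "fx", "fy", "cx", "cy" (pixels), "rvec" (rotation vector, rad) and "tvec" (3), from world to camera coordinates, as OpenCV has them. Camera axes: x right, y down, z forward; pixel columns grow to the right and rows downward; lengths in m; the calibration is good to about 2 mm. A picture is of the moment at which its call begins.
- job_done(): hands the job in, once; it reports no verdict.
Trained networks look in a picture, given as the dict that the camera call returned (one of the last four; its "shot" number tells which), for a name from the list of things; names that differ only in an ending like _2 or _b are one class to them, and where a whole thing is asked for, a point or a joint stands for the part that bears it (a point fixed in the world has none). Each returns a list of dicts, best first, with "confidence" (0 to 1); they miss things now and then, are a little off and sometimes report something else, mostly with a low value. They report only what shows in the picture. A call takes as long as a camera call. They do not tell look-alikes from the thing itself.
- spotter.find_in(picture, query): "xy" ([column, row] in pixels, amid what is visible of it).
- spotter.trace(picture, query): "pixels" (420x560 bool, what is visible of it) and "xy" ([column, row] in pixels, amid what is visible of it).
The state is a dict: "time_s": time; "q": joint angles; "joint_vel": joint speeds; "joint_efforts": joint torques, N m; "tool_pos": TCP position; "ee_rot": TCP orientation; "force": force on the tool from outside, world axes, zero at the start; "ft_torque": the same for the moment, N m; "width": finger opening in m.
Only numpy, scipy, OpenCV 4.12 (cv2) and the standard library are available. Lean on these libraries where they do the work, as an engineer would, in place of code of your own. Each camera call takes 0.05 s, during which the arm holds its last target.

## Working session

There is one attempt and no reset: what is moved stays moved. The work goes in short steps, Python scripts to look and compute and a tool call to move; the robot and the scene stay as the last step left them, time stands still between calls to the robot, and variables do not carry over. Pictures are saved under pics/ and viewed, and the job is handed in when it is done.

Besides the shell and the picture viewer there is one more tool, called after "Request:" as name(argument=value, ...) on one line, values as JSON. apply_moves: Moves the arm, as the interface text tells. Its arguments: {"type":"object","properties":{"series":{"type":"array","items":{"type":"array","items":{"type":"array","items":{"type":"number"}}}},"force":{"type":"number"}},"required":["series"]}

```bash
mkdir -p pics; ls; cat > h.py <<'E'
import numpy as np,cv2
from plant import sensors,camera,job_done,spotter,arm
def unproj(p,u,v,z=None):
    R,_=cv2.Rodrigues(np.array(p["rvec"],float));t=np.array(p["tvec"],float).ravel()
    u=np.asarray(u,float);v=np.asarray(v,float)
    if z is None: z=p["z_map"][v.astype(int),u.astype(int)]
    c=np.stack([(u-p["cx"])/p["fx"]*z,(v-p["cy"])/p["fy"]*z,z],-1)
    return (c-t)@R
def proj(p,P):
    K=np.array([[p["fx"],0,p["cx"]],[0,p["fy"],p["cy"]],[0,0,1]])
    return cv2.projectPoints(np.array(P,float).reshape(-1,3),np.array(p["rvec"],float),np.array(p["tvec"],float),K,None)[0][:,0]
E
python3 - <<'E'
from h import *
print(sensors.get_obs(), arm.nose_length)
for n in ["scene","top"]:
    p=camera(n); cv2.imwrite(f"pics/{n}0.png",p["frame"])
    R,_=cv2.Rodrigues(np.array(p["rvec"],float));print(n,-R.T@np.array(p["tvec"]).ravel(),p["fx"])
    for q in ["tbar","stand","block","tray","spool","jar","board","button_face"]:
        for d in spotter.trace(p,q):
            m=d["pixels"]; vv,uu=np.nonzero(m); P=unproj(p,uu,vv)
            print(q,round(d["confidence"],2),np.round(d["xy"]),m.sum(),np.round(np.median(P,0),3),np.round(P[:,2].max(),3),p["frame"][m].mean(0).round())
E
```

```text
pics
{'time_s': 0.0, 'q': array([-1.26014675,  0.47778955,  0.02236404,  1.55645727, -0.01149797,
        1.10926617, -0.08309984]), 'joint_vel': array([-0.00101713, -0.00117503,  0.00091692, -0.00205817,  0.00058633,
        0.00209209, -0.0002551 ]), 'joint_efforts': array([ 9.91130787e-05, -5.96436918e+01,  1.60825051e+00, -2.81197536e+01,
        1.26124854e-02,  9.13271040e-03, -3.69930945e-06]), 'tool_pos': array([0.27426227, 0.61614679, 0.23833078]), 'ee_rot': array([ 0.59250283, -0.38554361,  0.59350574,  0.38476936]), 'force': array([-0.25259668, -0.10748117,  0.51193364]), 'ft_torque': array([-0.03380864,  0.00463639, -0.04905403]), 'width': 0.08515106501129034} 0.008
scene [1.33740164 0.31079502 0.98232745] 415.87085832205685
tbar 0.71 [238. 173.] 484 [ 0.536 -0.159  0.114] 0.982 [30. 34. 39.]
tbar 0.67 [183. 202.] 575 [ 0.683 -0.262  0.106] 0.982 [28. 50. 27.]
stand 0.76 [418. 224.] 1450 [0.42  0.386 0.012] 0.982 [45. 24. 36.]
stand 0.56 [332. 238.] 1633 [0.578 0.163 0.011] 0.982 [33. 42. 56.]
stand 0.56 [357. 194.] 519 [0.365 0.185 0.007] 0.982 [27. 34. 43.]
block 0.93 [
[... 460 characters left out ...]
804032
tbar 0.85 [374. 162.] 563 [ 0.673 -0.265  0.114] 1.532 [45. 80. 35.]
tbar 0.6 [337. 217.] 479 [ 0.524 -0.161  0.122] 0.132 [25. 37. 54.]
stand 0.89 [218. 209.] 1866 [0.559 0.159 0.012] 1.532 [40. 59. 83.]
stand 0.71 [214. 277.] 832 [0.353 0.183 0.008] 1.532 [33. 47. 64.]
stand 0.66 [141. 266.] 1983 [0.403 0.381 0.012] 1.532 [79. 39. 64.]
block 0.7 [333. 223.] 777 [ 0.513 -0.16   0.029] 1.532 [ 68.  99. 119.]
tray 0.86 [278. 145.] 1875 [ 0.737 -0.01   0.007] 1.532 [102. 101. 102.]
spool 0.58 [271. 250.] 353 [0.432 0.015 0.025] 0.037 [ 51.  76. 124.]
jar 0.74 [121. 191.] 491 [0.616 0.419 0.072] 1.532 [84. 89. 96.]
board 0.76 [432. 211.] 1777 [ 0.543 -0.444  0.018] 1.532 [ 64.  96. 114.]
```

```bash
python3 - <<'E'
import cv2
a=cv2.imread("pics/scene0.png");b=cv2.imread("pics/top0.png")
def up(c,k): return cv2.convertScaleAbs(cv2.resize(c,None,fx=k,fy=k,interpolation=cv2.INTER_CUBIC),alpha=1.7,beta=15)
cv2.imwrite("pics/s1.png",up(a[130:310,130:450],2.5))
cv2.imwrite("pics/t1.png",up(b[120:300,110:430],2.5))
E
```

```text
(no output)
```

View pics/s1.png

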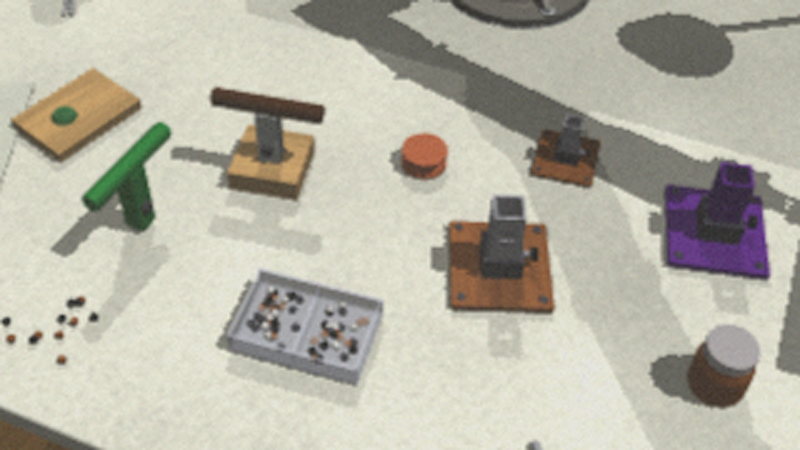

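View pics/t1.png

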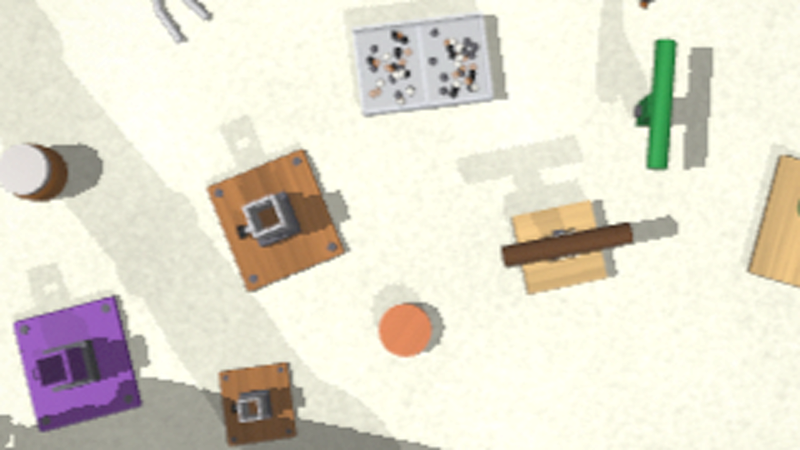

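```bash
python3 - <<'E'
import cv2,numpy as np
a=cv2.imread("pics/scene0.png");b=cv2.imread("pics/top0.png")
def up(c,k): return cv2.convertScaleAbs(cv2.resize(c,(400,300),interpolation=cv2.INTER_CUBIC),alpha=2.2,beta=25)
cv2.imwrite("pics/z1.png",np.vstack([np.hstack([up(a[160:211,210:278],6),up(a[200:260,302:382],6)]),np.hstack([up(b[195:243,305:369],6),up(b[177:240,188:272],6)])]))
E
```

```text
(no output)
```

View pics/z1.png

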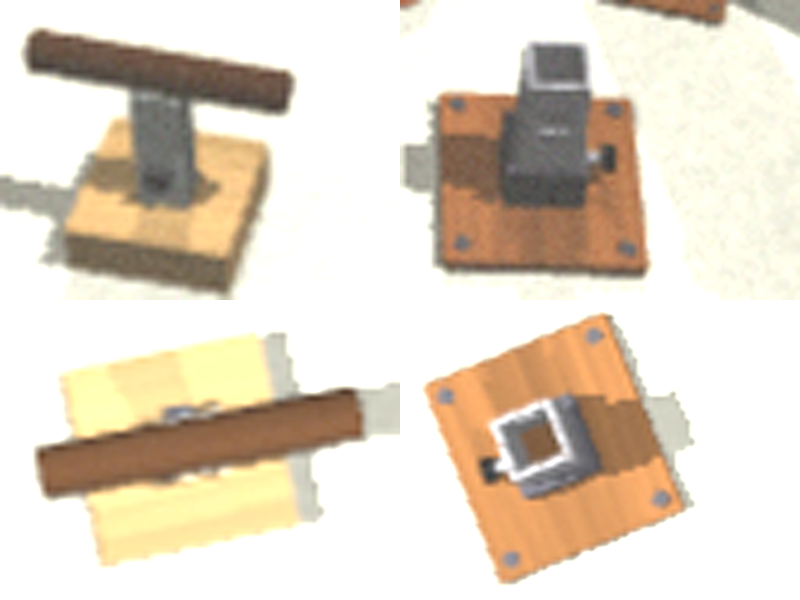

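```bash
cat > fit.py <<'E'
from h import *
def rect(P,lo,hi,name):
    s=P[(P[:,2]>lo)&(P[:,2]<hi)][:,:2]
    r=cv2.minAreaRect((s*1000).astype(np.float32)); print(name,len(s),np.round(r[0],1),np.round(r[1],1),round(r[2],1))
p=camera("top"); s=camera("scene")
for c,nm in((p,"top"),(s,"scene")):
    V,U=np.mgrid[0:420,0:560]; W=unproj(c,U,V); ok=c["z_map"]>0
    def reg(cx,cy,r): 
        m=ok&(np.hypot(W[...,0]-cx,W[...,1]-cy)<r); return W[m]
    P=reg(.575,.165,.12); rect(P,.006,.018,nm+" foot")
    z=P[P[:,2]>.085]; print("rim z pct",np.round(np.percentile(z[:,2],[5,25,50,75,90,95,99]),4),len(z)); rect(P,np.percentile(z[:,2],95)-.006,.2,nm+" rim")
    P=reg(.52,-.16,.11); rect(P,.025,.036,nm+" block"); z=P[P[:,2]>.11]; print("bar z",np.percentile(z[:,2],[50,90,98])); rect(P,.1,.14,nm+" bar")
E
python3 fit.py
```

```text
top foot 1514 [573.3 165.1] [212.1 221. ] 89.5
rim z pct [0.09   0.1033 0.1093 0.1124 0.1139 0.1149 0.1176] 104
top rim 55 [560.7 160.8] [35.8 36. ] 22.0
top block 631 [ 523.3 -161.4] [89.9 90.4] 10.7
bar z [0.12261277 0.12742554 0.12991243]
top bar 485 [ 523.2 -161.3] [ 25.6 139.5] 9.8
scene foot 996 [564.5 159.7] [131.8 120.1] 21.6
rim z pct [0.087  0.0931 0.1022 0.1084 0.1107 0.1111 0.1122] 196
scene rim 77 [562.  159.1] [41.  34.1] 18.4
scene block 438 [ 526.5 -163.7] [93.8 90.9] 11.4
bar z [0.12070931 0.12448017 0.12587835]
scene bar 363 [ 529.5 -161.9] [ 24.1 139.5] 11.6
```

```bash
python3 - <<'E'
from h import *
s=camera("scene")
f=cv2.imread("pics/scene0.png")
yaw=np.radians(22);c=np.array([.5625,.160]);rim=.111
ex=np.array([np.cos(yaw),np.sin(yaw)]);ey=np.array([-ex[1],ex[0]])
u0,v0,w,h=312,195,60,60;k=10
img=cv2.convertScaleAbs(cv2.resize(f[v0:v0+h,u0:u0+w],None,fx=k,fy=k,interpolation=cv2.INTER_NEAREST),alpha=2.2,beta=25)
def dr(pts,col,closed=True):
    q=(proj(s,pts)-[u0-.5,v0-.5])*k
    cv2.polylines(img,[np.int32(q)],closed,col,1)
P=lambda x,y,z:[*(c+ex*x+ey*y),z]
dr([P(18,0,0) if 0 else P(.018,y,z) for y,z in((-.008,rim-.039),(.008,rim-.039),(.008,rim-.021),(-.008,rim-.021))],(0,255,0))
dr([P(.018*a,.018*b,rim) for a,b in((1,1),(1,-1),(-1,-1),(-1,1))],(0,0,255))
dr([P(.024*a,.024*b,.042) for a,b in((1,1),(1,-1),(-1,-1),(-1,1))],(255,0,0))
dr([P(.065*a,.060*b,.012) for a,b in((1,1),(1,-1),(-1,-1),(-1,1))],(255,255,0))
cv2.imwrite("pics/hole.png",img)
p=camera("top");f=p["frame"]
u0,v0=190,180
img=cv2.convertScaleAbs(cv2.resize(f[v0:v0+h,u0:u0+w],None,fx=k,fy=k,interpolation=cv2.INTER_NEAREST),alpha=1.5,beta=0)
s=p
dr([P(.018*a,.018*b,rim) for a,b in((1,1),(1,-1),(-1,-1),(-1,1))],(0,0,255))
dr([P(.065*a,.060*b,.012) for a,b in((1,1),(1,-1),(-1,-1),(-1,1))],(255,255,0))
cv2.imwrite("pics/holet.png",img)
E
```

```text
(no output)
```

View pics/hole.png

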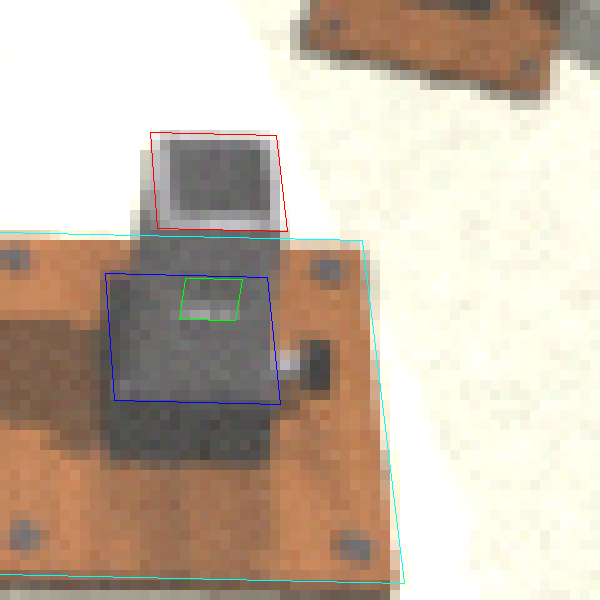

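View pics/holet.png

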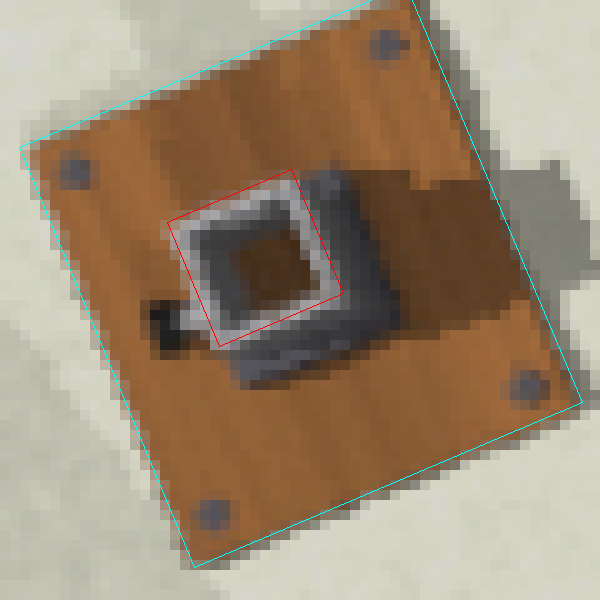

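```bash
cat > st.py <<'E'
from h import *
from scipy.spatial.transform import Rotation as Ro
def st(target=None,yaw=None):
    o=sensors.get_obs(); q=o["ee_rot"]; R=Ro.from_quat([q[1],q[2],q[3],q[0]]).as_matrix()
    print("t",round(o["time_s"],2),"pos",np.round(o["tool_pos"]*1000,1),"w",round(o["width"]*1000,1),"F",np.round(o["force"],1),"T",np.round(o["ft_torque"],2),"q",np.round(o["q"],2))
    print("x",np.round(R[:,0],3),"y",np.round(R[:,1],3),"z",np.round(R[:,2],3),"yaw of z",round(np.degrees(np.arctan2(R[1,2],R[0,2])),2))
    if yaw is not None:
        y=np.degrees(np.arctan2(R[1,2],R[0,2])); d=(yaw-y+90)%180-90
        print("turn about tool x (deg)",round(-d,2)) # tool x down
        a=np.radians(yaw) if abs(((yaw-y)+180)%360-180)<91 else np.radians(yaw+180)
        z=np.array([np.cos(a),np.sin(a),0]);x=np.array([0,0,-1.]);R=np.stack([x,np.cross(z,x),z],1)
    if target is not None:
        print("shift units (final frame)",np.round(R.T@(np.array(target)-o["tool_pos"])/.04,3))
if __name__=="__main__":
    import sys
    a=[float(v) for v in sys.argv[1:]]
    st(a[:3] if len(a)>2 else None, a[3] if len(a)>3 else None)
E
python3 st.py .5245 -.1615 .230 10.8;python3 st.py .562 .160 .230 21.8
```

```text
t 1.1 pos [274.5 616.7 239.3] w 85.6 F [0.3 0.8 0.4] T [ 0.03  0.02 -0.  ] q [-1.26  0.48  0.02  1.56 -0.01  1.11 -0.08]
x [ 0.  0. -1.] y [-0.914  0.407  0.   ] z [0.407 0.914 0.   ] yaw of z 66.0
turn about tool x (deg) 55.2
shift units (final frame) [  0.233 -20.281   2.494]
t 1.1 pos [274.5 616.7 239.3] w 85.6 F [0.3 0.8 0.4] T [ 0.03  0.02 -0.  ] q [-1.26  0.48  0.02  1.56 -0.01  1.11 -0.08]
x [ 0.  0. -1.] y [-0.914  0.407  0.   ] z [0.407 0.914 0.   ] yaw of z 66.0
turn about tool x (deg) 44.2
shift units (final frame) [  0.233 -13.27    2.434]
```

Request:
apply_moves(series=[[[1,0,0,0,0.92],[1,0,0,0,0.92],[1,0,0,0,0.92],[1,0,0,0,0.92],[1,0,0,0,0.92],[1,0,0,0,0.92],[1,0,-1,0.25,0],[1,0,-1,0.25,0],[1,0,-1,0.25,0],[1,0,-1,0.25,0],[1,0,-1,0.25,0],[1,0,-1,0.25,0],[1,0,-1,0.25,0],[1,0,-1,0.25,0],[1,0,-1,0.25,0],[1,0,-1,0.25,0],[1,0,-1,0,0],[1,0,-1,0,0],[1,0,-1,0,0],[1,0,-1,0,0]]], force=30)

```text
time_s: 3.6
tool_pos: [0.4779, 0.0841, 0.2396]
ee_rot: [0.704, -0.066, 0.704, 0.067]
force: [0.9, -1.0, -0.5]
width: 0.0854
```

```bash
python3 st.py .5245 -.1615 .170 10.8
```

```text
t 3.6 pos [477.9  84.1 239.6] w 85.4 F [ 0.9 -1.  -0.5] T [-0.02 -0.06  0.05] q [-0.74  0.17  0.49  2.02 -0.09  0.97 -0.01]
x [ 0.001  0.    -1.   ] y [-0.188  0.982  0.   ] z [0.982 0.188 0.001] yaw of z 10.81
turn about tool x (deg) 0.01
shift units (final frame) [ 1.739 -6.25  -0.007]
```

Request:
apply_moves(series=[[[1,0,-1,0,0],[1,0,-1,0,0],[1,0,-1,0,0],[1,0,-1,0,0],[1,0,-1,0,0],[1,0.4,-1,0,0],[1,0.6,-0.25,0,0],[1,0.5,0,0,0],[1,0,0,0,0]]])

```text
time_s: 4.72
tool_pos: [0.5236, -0.16, 0.1782]
ee_rot: [0.703, -0.066, 0.705, 0.067]
force: [0.1, 0.9, 0.3]
width: 0.0854
```

```bash
python3 st.py .5245 -.1615 .080 10.8; python3 - <<'E'
from h import *
s=camera("scene");b=camera("top")
def up(c): return cv2.convertScaleAbs(cv2.resize(c,(400,400),interpolation=cv2.INTER_CUBIC),alpha=2,beta=20)
cv2.imwrite("pics/g1.png",np.hstack([up(s["frame"][130:220,200:290]),up(b["frame"][170:260,290:380])]))
E
```

```text
t 4.72 pos [ 523.6 -160.   178.2] w 85.4 F [0.1 0.9 0.3] T [-0.01  0.05 -0.06] q [-0.28  0.38  0.59  1.95 -0.27  0.89  0.63]
x [-0.003  0.    -1.   ] y [-0.187  0.982  0.001] z [ 0.982  0.187 -0.003] yaw of z 10.79
turn about tool x (deg) -0.01
shift units (final frame) [ 2.454 -0.04   0.016]
```

View pics/g1.png

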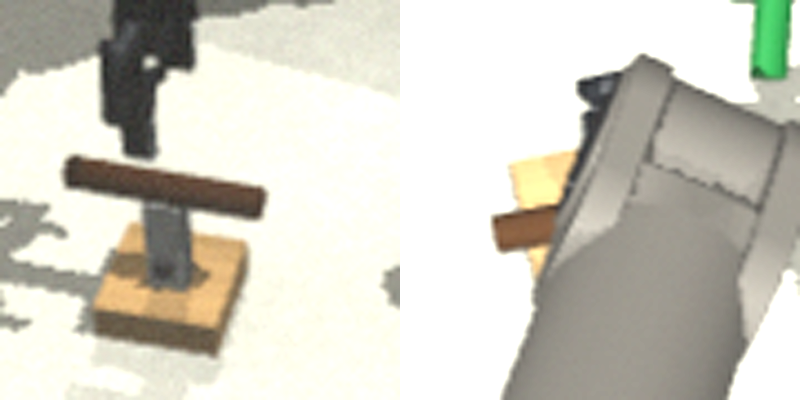

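Request:
apply_moves(series=[[[1,0.5,-0.04,0.02,0],[1,0.5,0,0,0],[1,0.5,0,0,0],[1,0.5,0,0,0],[1,0.3,0,0,0],[1,0,0,0,0]]])

```text
time_s: 5.58
tool_pos: [0.5257, -0.1614, 0.0873]
ee_rot: [0.704, -0.067, 0.704, 0.067]
force: [0.2, 0.4, 0.7]
width: 0.0858
```

```bash
python3 st.py .5245 -.1615 .0645 10.8; python3 - <<'E'
from h import *
s=camera("scene")
def up(c): return cv2.convertScaleAbs(cv2.resize(c,(600,600),interpolation=cv2.INTER_CUBIC),alpha=2.4,beta=20)
cv2.imwrite("pics/g2.png",up(s["frame"][150:210,210:270]))
E
```

```text
t 5.58 pos [ 525.7 -161.4   87.3] w 85.8 F [0.2 0.4 0.7] T [-0.01 -0.    0.01] q [-0.21  0.52  0.51  2.01 -0.38  0.71  0.73]
x [-0.  0. -1.] y [-0.188  0.982  0.   ] z [ 0.982  0.188 -0.   ] yaw of z 10.82
turn about tool x (deg) 0.02
shift units (final frame) [ 0.571  0.004 -0.03 ]
```

View pics/g2.png

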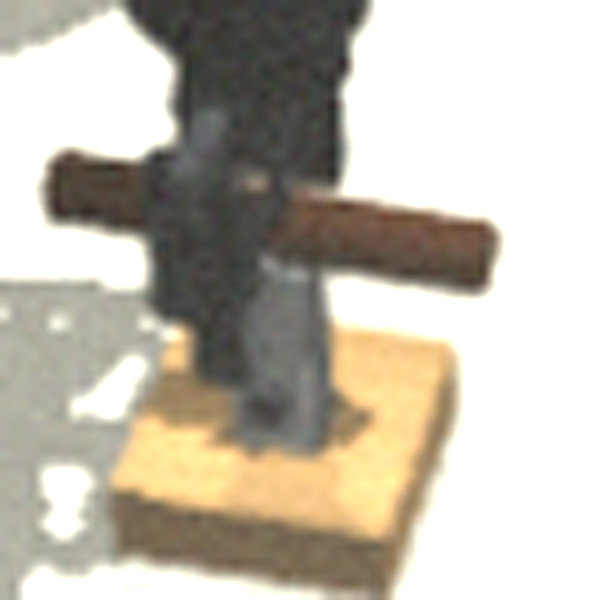

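Request:
apply_moves(series=[[[1,0.3,0,-0.02,0],[1,0.2,0,0,0],[1,0.05,0,0,0],[1,0,0,0,0],[1,0,0,0,0]]])

```text
time_s: 6.25
tool_pos: [0.525, -0.1619, 0.0655]
ee_rot: [0.704, -0.067, 0.704, 0.066]
force: [0.0, 0.5, -0.3]
width: 0.0854
```

```bash
python3 st.py .5245 -.1615 .0615 10.8
```

```text
t 6.25 pos [ 525.  -161.9   65.5] w 85.4 F [ 0.   0.5 -0.3] T [ 0.01 -0.02  0.03] q [-0.19  0.55  0.48  2.02 -0.41  0.67  0.75]
x [ 0. -0. -1.] y [-0.187  0.982 -0.   ] z [0.982 0.187 0.   ] yaw of z 10.8
turn about tool x (deg) 0.0
shift units (final frame) [ 0.1    0.012 -0.011]
```

Request:
apply_moves(series=[[[1,0.05,0,0,0],[1,0.04,0,0,0],[1,0,0,0,0],[1,0,0,0,0]]])

```text
time_s: 6.75
tool_pos: [0.5249, -0.1618, 0.0617]
ee_rot: [0.704, -0.067, 0.704, 0.067]
force: [0.3, 0.3, -1.2]
width: 0.0855
```

Request:
apply_moves(series=[[[1,0.025,0,0,0],[1,0,0,0,0],[1,0,0,0,0]]])

```text
time_s: 7.12
tool_pos: [0.5249, -0.1618, 0.0607]
ee_rot: [0.704, -0.067, 0.704, 0.067]
force: [0.5, 0.5, -0.3]
width: 0.0849
```

Request:
apply_moves(series=[[[1,0.02,0,0,0],[1,0,0,0,0]]])

```text
time_s: 7.38
tool_pos: [0.5254, -0.162, 0.0603]
ee_rot: [0.704, -0.067, 0.704, 0.066]
force: [-0.2, 0.3, 5.0]
width: 0.0852
```

Request:
apply_moves(series=[[[0.3,0,0,0,0],[0.3,0,0,0,0],[0.3,0,0,0,0],[0.3,0,0,0,0],[0.3,0,0,0,0],[0.3,0,0,0,0]]])

```text
time_s: 8.12
tool_pos: [0.5246, -0.1622, 0.0603]
ee_rot: [0.704, -0.066, 0.704, 0.066]
force: [-2.8, 0.0, 7.9]
width: 0.0262
```

```bash
python3 st.py .5245 -.1615 .0615 10.8;python3 - <<'E'
from h import *
s=camera("scene")
def up(c): return cv2.convertScaleAbs(cv2.resize(c,(600,600),interpolation=cv2.INTER_CUBIC),alpha=2.4,beta=20)
cv2.imwrite("pics/g3.png",up(s["frame"][150:210,210:270]))
E
```

```text
t 8.12 pos [ 524.6 -162.2   60.3] w 26.2 F [-2.8  0.   7.9] T [ 0.    0.54 -0.05] q [-0.18  0.56  0.48  2.02 -0.41  0.66  0.75]
x [-0.  0. -1.] y [-0.187  0.982  0.   ] z [ 0.982  0.187 -0.   ] yaw of z 10.77
turn about tool x (deg) -0.03
shift units (final frame) [-0.03   0.017  0.001]
```

View pics/g3.png

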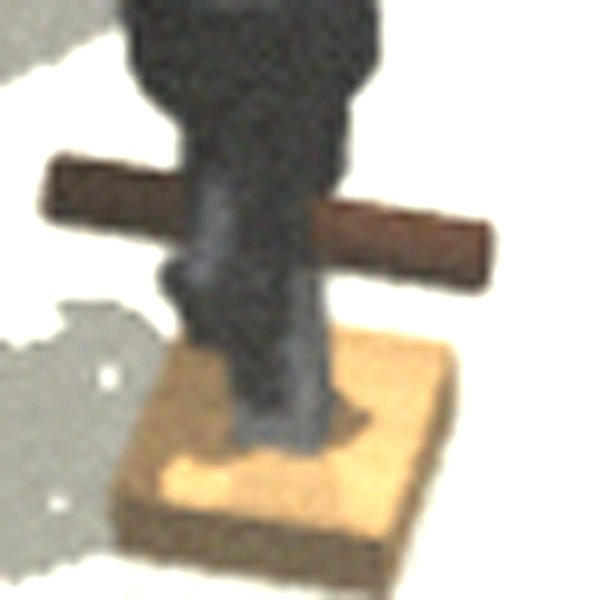

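Request:
apply_moves(series=[[[0.2,0,0,0,0],[0.2,-0.1,0,0,0],[0.2,-0.3,0,0,0],[0.2,-0.5,0,0,0],[0.2,-0.7,0,0,0],[0.2,-0.8,0,0,0],[0.2,-0.8,0,0,0],[0.2,-0.5,0,0,0],[0.2,-0.3,0,0,0],[0.2,0,0,0,0]]], force=40)

```text
time_s: 9.43
tool_pos: [0.5251, -0.1617, 0.2205]
ee_rot: [0.704, -0.067, 0.704, 0.067]
force: [-0.9, 0.8, -2.9]
width: 0.0259
```

```bash
python3 st.py .562 .160 .220 21.8
```

```text
t 9.43 pos [ 525.1 -161.7  220.5] w 25.9 F [-0.9  0.8 -2.9] T [-0.01 -0.03 -0.01] q [-0.31  0.33  0.62  1.91 -0.23  0.97  0.6 ]
x [ 0.001  0.    -1.   ] y [-0.188  0.982 -0.   ] z [0.982 0.188 0.001] yaw of z 10.81
turn about tool x (deg) -10.99
shift units (final frame) [0.011 7.125 3.845]
```

Request:
apply_moves(series=[[[0.2,0,0,0,-0.5],[0.2,0,0,0,-0.6],[0.2,0,0.3,0.15,0],[0.2,0,0.6,0.35,0],[0.2,0,0.8,0.42,0],[0.2,0,0.9,0.5,0],[0.2,0,0.9,0.5,0],[0.2,0,0.9,0.5,0],[0.2,0,0.9,0.5,0],[0.2,0,0.8,0.42,0],[0.2,0,0.6,0.3,0],[0.2,0,0.3,0.15,0],[0.2,0,0.125,0.055,0],[0.2,0,0,0,0],[0.2,0,0,0,0]]])

```text
time_s: 11.3
tool_pos: [0.5618, 0.1586, 0.2199]
ee_rot: [0.694, -0.133, 0.695, 0.133]
force: [0.8, -0.5, -2.3]
width: 0.026
```

```bash
python3 st.py .562 .160 .172 21.8; cat > ov.py <<'E'
from h import *
import sys
# overlay expected post/tube for tool pose; args: cx cy
o=sensors.get_obs()
yaw=np.radians(21.8);c=np.array([.562,.160]);rim=.1115
g=o["tool_pos"][:2]; z0=o["tool_pos"][2]-.0523
ex=np.array([np.cos(yaw),np.sin(yaw)]);ey=np.array([-ex[1],ex[0]])
out=[]
for n in("scene","top"):
    s=camera(n);q=proj(s,[[*c,.13]])[0];u0,v0=int(q[0])-35,int(q[1])-35;k=6
    img=cv2.convertScaleAbs(cv2.resize(s["frame"][v0:v0+70,u0:u0+66],None,fx=k,fy=k,interpolation=cv2.INTER_CUBIC),alpha=1.8,beta=15)
    def box(cc,h,z,col):
        P=[[*(cc+ex*h*a+ey*h*b),z] for a,b in((1,1),(1,-1),(-1,-1),(-1,1))]
        cv2.polylines(img,[np.int32((proj(s,P)-[u0-.5,v0-.5])*k)],True,col,1)
    box(c,.018,rim,(0,0,255)); box(g,.013,z0+.008,(0,255,0)); box(g,.013,z0+.094,(0,255,0))
    out.append(img)
cv2.imwrite(sys.argv[1],np.hstack(out))
E
python3 ov.py pics/o1.png
```

```text
t 11.3 pos [561.8 158.6 219.9] w 26.0 F [ 0.8 -0.5 -2.3] T [-0.04  0.02  0.  ] q [-0.75  0.37  0.47  1.82 -0.2   0.99  0.18]
x [-0. -0. -1.] y [-0.369  0.929 -0.   ] z [ 0.929  0.369 -0.   ] yaw of z 21.68
turn about tool x (deg) -0.12
shift units (final frame) [1.198 0.032 0.018]
```

View pics/o1.png

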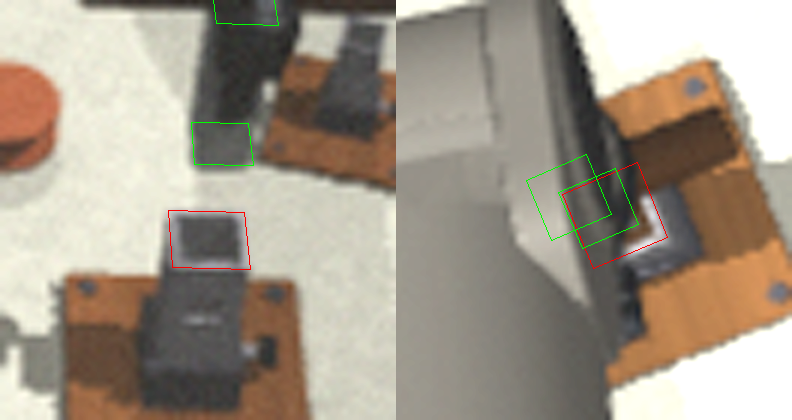

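Request:
apply_moves(series=[[[0.2,0.4,0.02,0.01,0],[0.2,0.5,0,0,0],[0.2,0.3,0,0,0],[0.2,0.15,0,0,0],[0.2,0.1,0,0,0],[0.2,0.05,0,0,0],[0.2,0,0,0,0]]])

```text
time_s: 12.28
tool_pos: [0.562, 0.1609, 0.1601]
ee_rot: [0.695, -0.134, 0.694, 0.134]
force: [-1.0, -0.0, -1.9]
width: 0.0257
```

```bash
python3 st.py .562 .160 .130 21.8; python3 ov.py pics/o2.png
```

```text
t 12.28 pos [562.  160.9 160.1] w 25.7 F [-1.  -0.  -1.9] T [ 0.03  0.04 -0.09] q [-0.72  0.44  0.44  1.88 -0.24  0.87  0.22]
x [ 0.  0. -1.] y [-0.371  0.928  0.   ] z [0.928 0.371 0.   ] yaw of z 21.8
turn about tool x (deg) 0.0
shift units (final frame) [ 0.753 -0.02  -0.009]
```

View pics/o2.png

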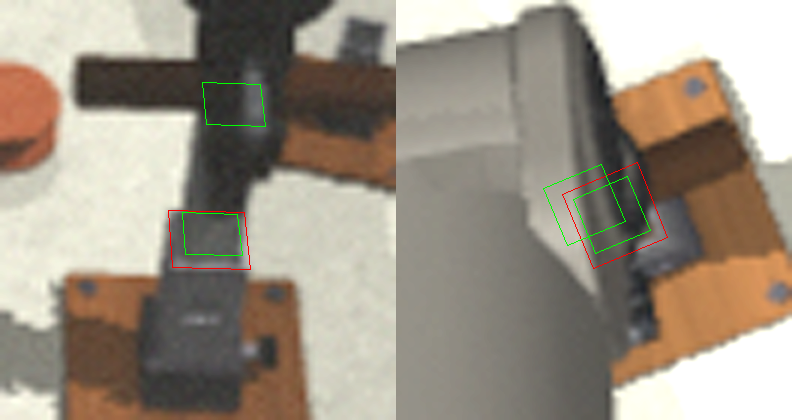

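Request:
apply_moves(series=[[[0.2,0.06,-0.01,0,0],[0.2,0.06,0,0,0],[0.2,0.06,0,0,0],[0.2,0,0,0,0]]])

```text
time_s: 12.88
tool_pos: [0.5618, 0.1604, 0.1524]
ee_rot: [0.694, -0.134, 0.695, 0.134]
force: [0.6, -0.5, -2.4]
width: 0.0257
```

Request:
apply_moves(series=[[[0.2,0.06,0,0,0],[0.2,0.06,0,0,0],[0.2,0.06,0,0,0],[0.2,0,0,0,0]]])

```text
time_s: 13.38
tool_pos: [0.5618, 0.1604, 0.1452]
ee_rot: [0.694, -0.134, 0.695, 0.134]
force: [-0.0, 0.4, -2.2]
width: 0.0252
```

```bash
python3 st.py .562 .160 .130 21.8
```

```text
t 13.38 pos [561.8 160.4 145.2] w 25.2 F [-0.   0.4 -2.2] T [ 0.06 -0.02  0.04] q [-0.71  0.46  0.43  1.89 -0.25  0.85  0.23]
x [-0. -0. -1.] y [-0.371  0.928  0.   ] z [ 0.928  0.371 -0.   ] yaw of z 21.8
turn about tool x (deg) 0.0
shift units (final frame) [ 0.381 -0.011 -0.   ]
```

Request:
apply_moves(series=[[[0.2,0.07,0,0,0],[0.2,0.07,0,0,0],[0.2,0.07,0,0,0],[0.2,0.07,0,0,0],[0.2,0.07,0,0,0],[0.2,0,0,0,0]]])

```text
time_s: 14.12
tool_pos: [0.5618, 0.1604, 0.1312]
ee_rot: [0.694, -0.134, 0.695, 0.134]
force: [0.3, 0.3, -2.5]
width: 0.026
```

Request:
apply_moves(series=[[[0.2,0.03,0,0,0],[0.2,0.03,0,0,0],[0.2,0,0,0,0]]])

```text
time_s: 14.5
tool_pos: [0.562, 0.1605, 0.129]
ee_rot: [0.694, -0.134, 0.694, 0.134]
force: [-0.8, 0.4, -1.5]
width: 0.0255
```

Request:
apply_moves(series=[[[0.2,0.03,0,0,0],[0.2,0.03,0,0,0],[0.2,0,0,0,0]]])

```text
time_s: 14.88
tool_pos: [0.5619, 0.1605, 0.1266]
ee_rot: [0.694, -0.134, 0.694, 0.134]
force: [0.1, -0.6, -2.0]
width: 0.0257
```

Request:
apply_moves(series=[[[0.2,0.03,0,0,0],[0.2,0.03,0,0,0],[0.2,0,0,0,0]]])

```text
time_s: 15.25
tool_pos: [0.5619, 0.1604, 0.1242]
ee_rot: [0.694, -0.134, 0.694, 0.134]
force: [-0.1, 0.0, -2.4]
width: 0.0258
```

Request:
apply_moves(series=[[[0.2,0.03,0,0,0],[0.2,0.02,0,0,0],[0.2,0,0,0,0]]])

```text
time_s: 15.62
tool_pos: [0.5619, 0.1605, 0.1222]
ee_rot: [0.694, -0.134, 0.694, 0.134]
force: [-1.1, 0.4, -2.8]
width: 0.0257
```

```bash
python3 st.py .562 .160 .120 21.8; python3 ov.py pics/o3.png
```

```text
t 15.62 pos [561.9 160.5 122.2] w 25.7 F [-1.1  0.4 -2.8] T [ 0.04 -0.    0.03] q [-0.7   0.49  0.42  1.9  -0.27  0.8   0.24]
x [-0. -0. -1.] y [-0.371  0.928  0.   ] z [ 0.928  0.371 -0.   ] yaw of z 21.8
turn about tool x (deg) 0.0
shift units (final frame) [ 0.055 -0.011 -0.003]
```

View pics/o3.png

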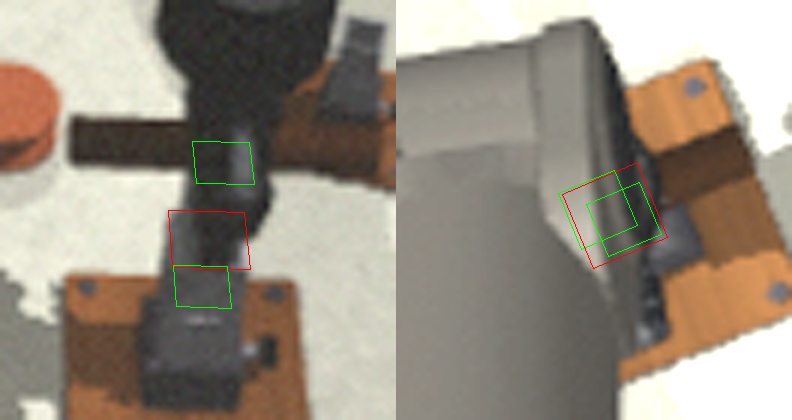

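Request:
apply_moves(series=[[[0.2,0.02,0,0,0],[0.2,0.02,0,0,0],[0.2,0,0,0,0]]])

```text
time_s: 16.1
tool_pos: [0.562, 0.1605, 0.1206]
ee_rot: [0.694, -0.134, 0.694, 0.134]
force: [-0.6, 0.2, -3.1]
width: 0.0255
```

Request:
apply_moves(series=[[[0.2,0.02,0,0,0],[0.2,0.01,0,0,0],[0.2,0,0,0,0]]])

```text
time_s: 16.48
tool_pos: [0.5621, 0.1605, 0.1202]
ee_rot: [0.694, -0.134, 0.694, 0.134]
force: [-1.8, -0.8, 4.5]
width: 0.0256
```

Request:
apply_moves(series=[[[0.4,-0.02,0,0,0],[0.6,0,0,0,0],[0.8,0,0,0,0],[1,0,0,0,0],[1,0,0,0,0],[1,0,0,0,0],[1,0,0,0,0]]])

```text
time_s: 17.35
tool_pos: [0.562, 0.1604, 0.1203]
ee_rot: [0.694, -0.134, 0.694, 0.134]
force: [0.9, 0.2, -0.6]
width: 0.0853
```

```bash
python3 st.py .562 .160 .120 21.8; python3 ov.py pics/o4.png
```

```text
t 17.35 pos [562.  160.4 120.3] w 85.3 F [ 0.9  0.2 -0.6] T [ 0.01 -0.04  0.04] q [-0.7   0.5   0.42  1.9  -0.27  0.8   0.24]
x [-0. -0. -1.] y [-0.371  0.928  0.   ] z [ 0.928  0.371 -0.   ] yaw of z 21.8
turn about tool x (deg) 0.0
shift units (final frame) [ 0.006 -0.01  -0.004]
```

View pics/o4.png

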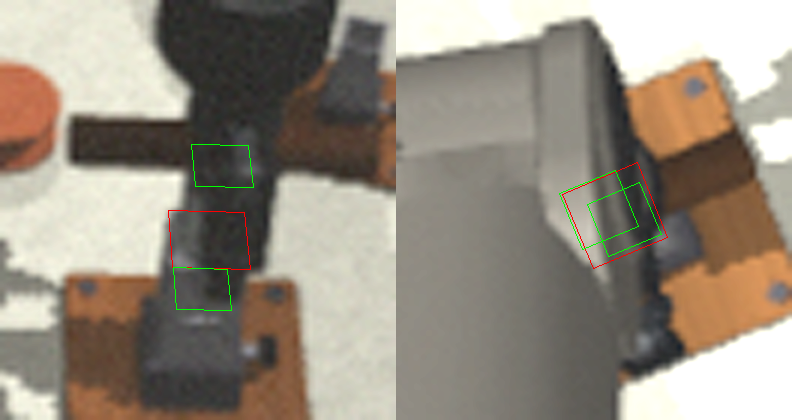

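Request:
apply_moves(series=[[[1,0.03,0,0,0],[1,0.03,0,0,0],[1,0,0,0,0]]])

```text
time_s: 17.82
tool_pos: [0.5621, 0.1604, 0.1179]
ee_rot: [0.694, -0.134, 0.694, 0.134]
force: [-0.2, -1.2, 3.1]
width: 0.0852
```

Request:
apply_moves(series=[[[1,0.03,0,0,0],[1,0.03,0,0,0],[1,0.03,0,0,0]]])

```text
time_s: 18.2
tool_pos: [0.5621, 0.1605, 0.1143]
ee_rot: [0.694, -0.134, 0.694, 0.134]
force: [0.3, 0.3, 2.8]
width: 0.0859
```

```bash
python3 st.py .562 .160 .092 21.8; python3 ov.py pics/o5.png
```

```text
t 18.2 pos [562.1 160.5 114.3] w 85.9 F [0.3 0.3 2.8] T [-0.06  0.08  0.02] q [-0.7   0.51  0.41  1.91 -0.28  0.79  0.25]
x [ 0.  0. -1.] y [-0.371  0.928  0.   ] z [0.928 0.371 0.   ] yaw of z 21.81
turn about tool x (deg) 0.01
shift units (final frame) [ 0.557 -0.012 -0.007]
```

View pics/o5.png

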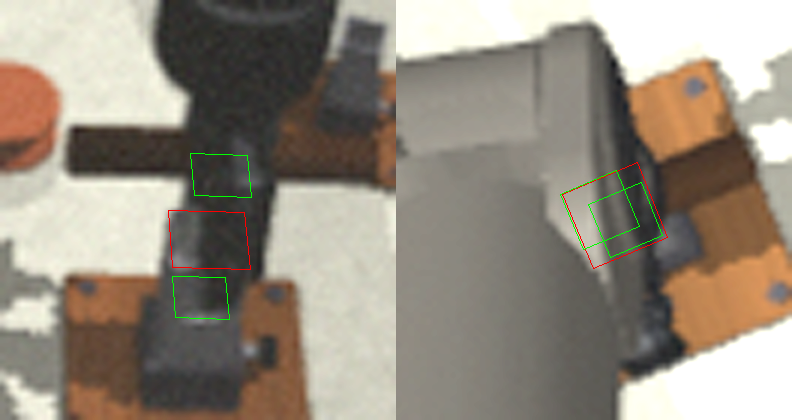

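Request:
apply_moves(series=[[[1,0.04,0,0,0],[1,0.04,0,0,0],[1,0.04,0,0,0],[1,0.04,0,0,0]]])

```text
time_s: 18.8
tool_pos: [0.5621, 0.1605, 0.1078]
ee_rot: [0.694, -0.134, 0.694, 0.134]
force: [-0.2, -0.2, 4.3]
width: 0.0852
```

Request:
apply_moves(series=[[[1,0.04,0,0,0],[1,0.04,0,0,0],[1,0.04,0,0,0],[1,0.04,0,0,0]]])

```text
time_s: 19.3
tool_pos: [0.5621, 0.1605, 0.1014]
ee_rot: [0.694, -0.134, 0.694, 0.134]
force: [-0.1, -0.2, 3.8]
width: 0.0855
```

Request:
apply_moves(series=[[[1,0.04,0,0,0],[1,0.04,0,0,0],[1,0,0,0,0]]])

```text
time_s: 19.68
tool_pos: [0.5619, 0.1604, 0.098]
ee_rot: [0.694, -0.134, 0.694, 0.134]
force: [0.5, -0.2, 1.3]
width: 0.0856
```

Request:
apply_moves(series=[[[1,0.03,0,0,0],[1,0.03,0,0,0],[1,0,0,0,0]]])

```text
time_s: 20.05
tool_pos: [0.5619, 0.1604, 0.0957]
ee_rot: [0.694, -0.134, 0.694, 0.134]
force: [0.1, -0.3, 1.6]
width: 0.0856
```

Request:
apply_moves(series=[[[1,0.03,0,0,0],[1,0.03,0,0,0],[1,0,0,0,0]]])

```text
time_s: 20.42
tool_pos: [0.5616, 0.1604, 0.0931]
ee_rot: [0.694, -0.134, 0.695, 0.134]
force: [0.8, 0.3, -0.2]
width: 0.0859
```

Request:
apply_moves(series=[[[1,0.025,0,0,0],[1,0,0,0,0]]])

```text
time_s: 20.68
tool_pos: [0.5619, 0.1604, 0.0924]
ee_rot: [0.694, -0.134, 0.694, 0.134]
force: [-0.1, 0.1, -0.2]
width: 0.0852
```

```bash
python3 st.py .562 .160 .092 21.8; python3 ov.py pics/o6.png
```

```text
t 20.68 pos [561.9 160.4  92.4] w 85.2 F [-0.1  0.1 -0.2] T [-0.03 -0.03  0.03] q [-0.68  0.54  0.4   1.92 -0.3   0.74  0.26]
x [-0. -0. -1.] y [-0.371  0.928  0.   ] z [ 0.928  0.371 -0.   ] yaw of z 21.81
turn about tool x (deg) 0.01
shift units (final frame) [ 0.009 -0.011 -0.002]
```

View pics/o6.png

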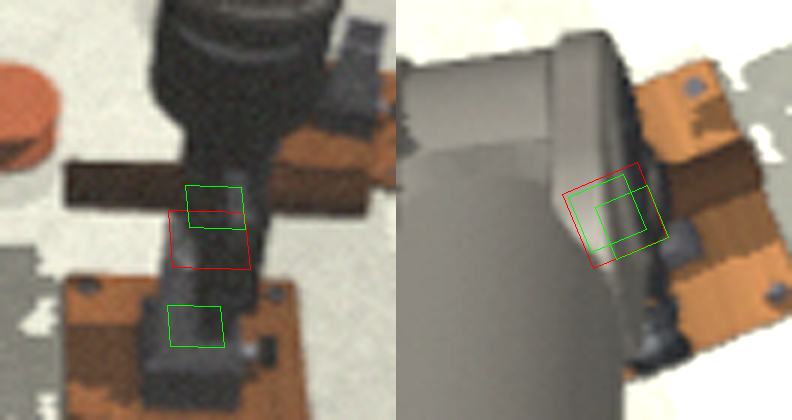

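Request:
apply_moves(series=[[[1,0.025,0,0,0],[1,0,0,0,0]]])

```text
time_s: 21.02
tool_pos: [0.562, 0.1605, 0.0914]
ee_rot: [0.694, -0.134, 0.694, 0.134]
force: [-0.6, -0.4, -1.0]
width: 0.085
```

Request:
apply_moves(series=[[[1,0.025,0,0,0],[1,0,0,0,0]]])

```text
time_s: 21.28
tool_pos: [0.5619, 0.1605, 0.0904]
ee_rot: [0.694, -0.134, 0.694, 0.134]
force: [0.2, 0.0, 0.3]
width: 0.0856
```

Request:
apply_moves(series=[[[1,0.02,0,0,0],[1,0,0,0,0]]])

```text
time_s: 21.52
tool_pos: [0.5623, 0.1605, 0.0901]
ee_rot: [0.695, -0.134, 0.694, 0.134]
force: [-1.2, -0.6, 4.6]
width: 0.0854
```

Request:
apply_moves(series=[[[1,0.02,0,0,0],[1,0,0,0,0]]])

```text
time_s: 21.78
tool_pos: [0.5628, 0.1606, 0.09]
ee_rot: [0.695, -0.133, 0.694, 0.134]
force: [-2.0, -1.0, 10.7]
width: 0.0859
```

Request:
apply_moves(series=[[[1,-0.1,0,0,0],[1,-0.3,0,0,0],[1,-0.5,0,0,0],[1,-0.8,0,0,0],[1,-1,0,0,0],[1,-1,0,0,0],[1,-0.8,0,0,0],[1,-0.5,-0.5,0,0],[1,0,-1,-0.3,0],[1,0,-1,-0.3,0],[1,0,-1,-0.3,0],[1,0,-1,-0.3,0],[1,0,-1,-0.3,0],[1,0,-0.5,-0.3,0],[1,0,0,0,0],[1,0,0,0,0]]])

```text
time_s: 23.78
tool_pos: [0.5845, -0.0876, 0.289]
ee_rot: [0.694, -0.134, 0.694, 0.135]
force: [1.0, 1.3, -0.1]
width: 0.085
```

```bash
python3 st.py; sed -i 's/^P=1//' fit.py; python3 - <<'E'
from h import *
p=camera("top"); s=camera("scene")
for c,nm in((p,"top"),(s,"scene")):
    V,U=np.mgrid[0:420,0:560]; W=unproj(c,U,V); ok=c["z_map"]>0
    P=W[ok&(np.hypot(W[...,0]-.562,W[...,1]-.16)<.085)&(W[...,2]>.13)&(W[...,2]<.17)]
    print(nm,cv2.minAreaRect((P[:,:2]*1000).astype(np.float32)),np.percentile(P[:,2],[2,50,95,99]))
def up(c): return cv2.convertScaleAbs(cv2.resize(c,(400,400),interpolation=cv2.INTER_CUBIC),alpha=2.2,beta=20)
cv2.imwrite("pics/f.png",np.hstack([up(s["frame"][195:265,295:365]),up(p["frame"][175:245,185:255])]))
for q in ["tray","spool","jar","board"]:
    print(q,[np.round(d["xy"]) for d in spotter.find_in(p,q)][:1],[np.round(d["xy"]) for d in spotter.find_in(s,q)][:1])
E
```

```text
t 23.77 pos [584.5 -87.6 289. ] w 85.0 F [ 1.   1.3 -0.1] T [ 0.02 -0.02 -0.01] q [-0.41  0.33  0.58  1.73 -0.2   1.14  0.61]
x [ 0.     0.001 -1.   ] y [-0.373  0.928  0.001] z [0.928 0.373 0.   ] yaw of z 21.88
top ((558.2999877929688, 158.90286254882812), (25.534013748168945, 138.7610321044922), 21.75079917907715) [0.13995639 0.151992   0.15733184 0.15925575]
scene ((563.0762329101562, 158.308837890625), (24.731569290161133, 138.2965545654297), 20.042919158935547) [0.13368486 0.14957356 0.15424894 0.15525853]
tray [array([277., 143.])] [array([253., 258.])]
spool [array([270., 254.])] [array([300., 192.])]
jar [array([122., 190.])] [array([335., 202.])]
board [array([431., 209.])] [array([158., 171.])]
```

View pics/f.png

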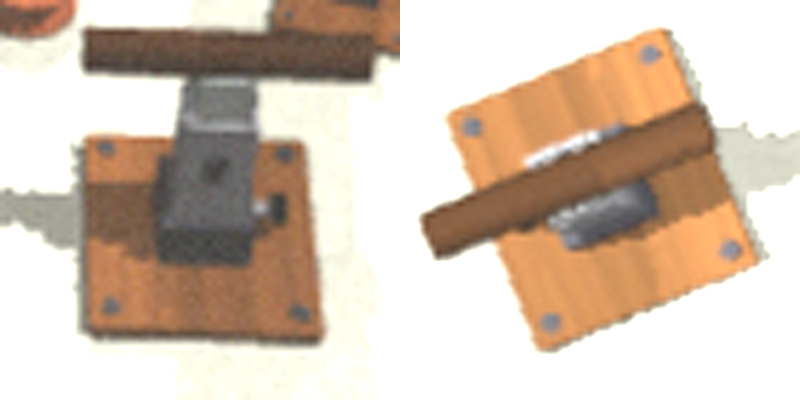

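```bash
python3 -c "
from plant import job_done
print(job_done())"
```

```text
the job is handed in; nothing more can be done
None
```

The bracelet display is assembled and the job is handed in. `job_done()` gives no verdict, so I don't know how it was scored.

**What I did:**
- I pinched the T-bar's post across the upper half of the spring button and lifted it out of the block.
- I turned it to match the brown stand (about 21.8°) and lowered it until the fingertips touched the rim, with the button's lower half inside the tube.
- I opened the fingers and pushed the crossbar down with the open gripper's body, using about 3–5 N. The resistance then vanished, and the post came to a firm stop when I pressed with about 11 N.
- I lifted the arm clear and moved it aside; handing in took place at about 24 s on the robot's clock.

**Last checks:**
- **Height:** the crossbar's top measured about 0.155–0.157 m, which puts the post's lower end about 38 mm above the table (14–56 mm allowed).
- **Turn:** 21.8° in the top camera and 20.0° in the scene camera, against the stand's 21.8°.
- **Position:** the top and scene cameras put the crossbar's centre about 4 mm and 2 mm from the tube's axis. They differ from each other by about 5 mm, more than the 2 mm calibration would suggest.
- **Button:** it shows as a dark spot in the hole. I did not measure how far it sticks out; that it is out rests on the lost resistance followed by the firm stop.
- **Bystanders:** the tray, spool and board are where they were, to within a few pixels in both cameras. The jar is unmoved in the top view; in the scene view the network's best jar hit was at a different spot, which I took as a false detection and did not follow up.

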